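# Lock the die into the bolster with the long T-key

## Robot

A 7-joint arm with a two-finger parallel gripper is mounted at the origin on the work surface. World frame = base frame: x ahead of the robot, y to its left, z up, the work surface at z = 0. Lengths are in m, angles in rad, forces in N, time in s.
With the tool pointing down it reaches from about 0.4 to 0.875 m from the base axis. Payload 19.3 kg.
Tool frame: the origin (TCP) lies on the centre line of the jaws, within the pads' length; the fingertips stand 22 mm ahead of it and the grasp point (between the pads) lies 3 mm ahead of it (arm.tcp_to_tips is the distance from the TCP to the fingertips, in m); z points along the fingers, y is the direction in which the jaws open and shut (so a half turn about z gives the same grasp; the last joint's range is limited). The gripper opens to 85 mm and grips with 20 to 120 N. Pads are 22 mm wide; open, the fingers measure 114 mm over their backs; the gripper's body (76 mm by 85 mm) begins 54 mm behind the grasp point. The pads swing forward as they close: fully open they stand 13 mm farther back than shut.
Start: joints at [-1.243, 0.521, -0.036, 1.599, 0.021, 1.021, -0.113], TCP at [0.242, 0.576, 0.253] pointing down, gripper open.
Joint ranges: [-2.91, 2.91], [-0.3, 2.13], [-1.5, 1.42], [0.17, 2.43], [-1.26, 4.41], [0.16, 1.93], [-2.52, 2.52]. Speed limits (rad/s): [1.89, 1.89, 2.39, 2.39, 3.01, 3.01, 3.01].

## Interface

Orientations are given as a 3x3 rotation matrix whose columns are the frame's x, y, z axes.
In Python, from bench import arm gives the robot as it stands. The module is installed in compiled form; this text tells all that it offers.
- The arm moves only by the tool move_arm, never from a script. Its argument "steps" is a list of rows, each a list of 5 numbers: the shift along the tool's x, y, z in cm, then the turn about the tool's z in degrees, then the closure, from 0 (fully open) to 1 (shut). A call has 1 to 10 rows; each row is the pose to reach, as a shift and turn from the pose commanded when the call began, along the tool's axes at that moment; what a row does not reach only later rows make up. A row lasts 1/12 s, in which the tool goes at most 41.7 mm and 7.16 degrees, less where a joint would pass 70% of its speed; a pose out of reach is approached as far as the arm can. A call with a gripper value outside its range is refused whole. The fingers move at their own pace and stop on an object; the grip force is fixed at half the most. Time passes only in rows, so rows that repeat a pose let the fingers close. It gives the time, the measured TCP pose, the force and the opening at its end, in the units of the state.
- arm.get_obs(): the state, without advancing time (a new reading comes with each control period).
- arm.capture(name): name is "side" or "top" or "wrist"; returns the picture (384x512x3 uint8, red, green, blue); there is no depth.
- arm.get_calibration(name): a dict with "fx", "fy", "cx", "cy" (pixels), "world_from_camera" (4x4, takes a point from camera to world coordinates); the wrist camera has in their place "tool_from_camera" (4x4, takes a point from camera to tool coordinates, whose origin is the TCP and whose axes are the flange's). Camera axes: x right, y down, z forward; pixel columns grow to the right and rows downward; lengths in m; the calibration is good to about 2 mm. A picture is of the moment at which its call begins: read the wrist's pose just before it. get_calibration takes no time and is no camera call.
- arm.close_job(): hands the job in, once; it reports no verdict.
The state is a dict: "time_s": time; "joints": joint angles; "dq": joint speeds; "effort": joint torques, N m; "tool_pos": TCP position; "eef_rot": TCP orientation; "force": force on the tool from outside, world axes, zero at the start; "ft_torque": the same for the moment, N m; "gripper_width": opening from 0.0 (shut) to 1.0 (fully open).
Only numpy, scipy, OpenCV 4.12 (cv2) and the standard library are available. Lean on these libraries where they do the work, as an engineer would, in place of code of your own. Each camera call takes 0.05 s, during which the arm holds its last target.

## Task

Take the long red-handled T-key from the wooden tool stand, lower it down the deep shaft of the blue die bolster until its socket drops over the square stem at the bottom, and turn the stem clockwise until the yellow lock bolt is fully home over the foot of the die. The stem cannot be seen, so feel for it gently: never force the key into the bolster, move the bolt with the key only, and leave the other things in their places. Finish with the key standing upright in the shaft and let go of it.

Things in the scene. Friction and masses are not known exactly. Their poses are not given: they have to be found in the camera images.
- tkey: Steel T-key, upright, 0.35 kg (+-25 %). Origin: centre of the underside of its socket; z up the shank (13 mm thick), x along the red cross bar. Socket foot 30 mm tall, at most 36 mm across, open below: a hole 20 mm square, 12 mm deep, sides square to x and y. Starts standing in one of the three holes of the stand, its underside 10 mm above the table
- key_bar (a point): Centre of the T-key's cross bar, the place to grip, 160 mm above the key's origin, on its axis; axes as the key's. The bar is 110 (x) x 14 (y) x 14 mm with flat sides
- bolster: Blue steel die bolster, fixed, 200 (x) x 160 (y) x 120 mm high, origin at the centre of its underside. On its top, on the +x half, the die (up to 32 mm above the top) and between it and the shaft the yellow lock bolt in its guide (up to 30 mm above the top)
- shaft_mouth (a point): Centre of the mouth of the shaft, level with the bolster's top (120 mm above the table), 50 mm to the -x side of its middle; z up, x and y as the bolster's. The shaft is a plain round hole 40 mm wide, straight down
- shaft_foot (a point): Foot of the shaft's axis, 118 mm below the mouth (axes as the bolster's, not the stem's). Here stands the brass stem, 18 mm square, top bevelled 1 mm. Its top is 70 to 98 mm below the mouth and its flats are turned up to 0.75 rad either way from the bolster's axes (both vary, unmeasured). Off the square the socket rests on the stem's top; on it, it goes 12 mm lower, with 0.12 rad play either way
- lock_bolt (a joint): The yellow lock bolt, 32 mm wide: 0 = drawn back (start), 0.022 m = fully home over the foot of the die. Geared to the stem: 20 mm per radian that the stem is turned clockwise seen from above; the stem turns 1.1 rad to a hard stop, resists with about 0.14 N m and holds wherever it is left
- bolt_nose (a point): Top of the front end of the yellow lock bolt; moves towards the bolster's +x as the bolt goes home
- stand: Wooden tool stand, fixed, 85 (x) x 235 (y) x 60 mm high, origin at the centre of its underside, three round holes 44 mm wide and 50 mm deep in a row along its y, 75 mm apart
- punch: Dark steel punch 120 mm long standing in a hole of the stand, top 130 mm above the table; leave it
- drift: Copper drift 115 mm long standing in a hole of the stand, top 125 mm above the table; leave it
- hammer: Hammer lying at the side of the bench; leave it
- wire_brush: Brush lying at the side of the bench; leave it
- collar: Dark steel ring, 80 mm wide, 22 mm high, in front of the robot; leave it
- grease_tin: Green tin, 72 mm wide, 90 mm high, at the back of the bench; leave it
- bar_stub: Steel bar end 30 x 110 x 30 mm at the back of the bench; leave it
- scroll: Open steel hoop, about 110 mm wide, 12 mm high, at the back of the bench; leave it
Mind the look-alikes: they are no part of the job. What is shaped like the tkey but green, orange or purple is not meant.

How it is judged:
By the outcome, as a careful person would: the job done as asked, in the order asked, and still so for the second after the job is handed in, with the robot touching nothing.
It also fails if it takes over 70 s, if anything falls off the work surface, if the arm or the gripper's body presses on something with over 40 N, if the wrist force passes 120 N, or if a joint passes its speed limit or range.

## Working session

There is one attempt and no reset: what is moved stays moved. The work goes in short steps, Python scripts to look and compute and a tool call to move; the robot and the scene stay as the last step left them, time stands still between calls to the robot, and variables do not carry over. Pictures are saved under pics/ and viewed, and the job is handed in when it is done.

Besides the shell and the picture viewer there is one more tool, called after "Emit:" as name([rows], argument=value, ...), one row to a line, values as JSON. move_arm: Moves the arm, as the interface text tells. Its arguments: {"type":"object","properties":{"steps":{"type":"array","items":{"type":"array","items":{"type":"number"}}}},"required":["steps"]}

```bash
mkdir -p pics; python3 - <<'E'
from bench import arm
import cv2, numpy as np
o=arm.get_obs()
for k,v in o.items(): print(k,np.round(v,3).tolist())
for n in ["side","top","wrist"]:
    im=arm.capture(n); cv2.imwrite(f"pics/{n}0.png",im[:,:,::-1])
    c=arm.get_calibration(n); print(n,{k:np.round(v,4).tolist() for k,v in c.items()})
E
```

```text
time_s 0.0
joints [-1.243, 0.522, -0.036, 1.6, 0.021, 1.021, -0.113]
dq [-0.001, -0.0, -0.001, 0.001, 0.001, 0.002, 0.0]
effort [0.0, -92.71, 1.98, -36.994, 0.018, 0.008, -0.0]
tool_pos [0.242, 0.576, 0.253]
eef_rot [[-0.922, 0.387, -0.0], [0.387, 0.922, -0.001], [-0.0, -0.001, -1.0]]
force [0.351, -0.187, -0.778]
ft_torque [-0.009, 0.041, 0.007]
gripper_width 0.999
side {'fx': 417.4127, 'fy': 417.4127, 'cx': 259.9423, 'cy': 185.9023, 'world_from_camera': [[-0.9976, -0.0546, 0.0422, 0.4713], [-0.0654, 0.5524, -0.831, 1.0276], [0.0221, -0.8318, -0.5547, 0.8167], [0.0, 0.0, 0.0, 1.0]]}
top {'fx': 455.1432, 'fy': 455.1432, 'cx': 268.2719, 'cy': 194.1383, 'world_from_camera': [[-0.0004, -0.9762, 0.2168, 0.2721], [-1.0, 0.0011, 0.0034, 0.0031], [-0.0036, -0.2168, -0.9762, 1.3432], [0.0, 0.0, 0.0, 1.0]]}
wrist {'fx': 273.7548, 'fy': 273.7548, 'cx': 254.4276, 'cy': 190.8241, 'tool_from_camera': [[0.0008, -0.9484, -0.3169, 0.0809], [1.0, 0.0008, 0.0002, -0.0007], [0.0, -0.3169, 0.9484, -0.1199], [0.0, 0.0, 0.0, 1.0]]}
```

View pics/side0.png

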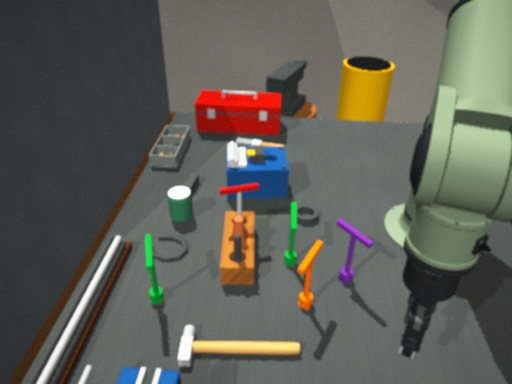

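View pics/top0.png

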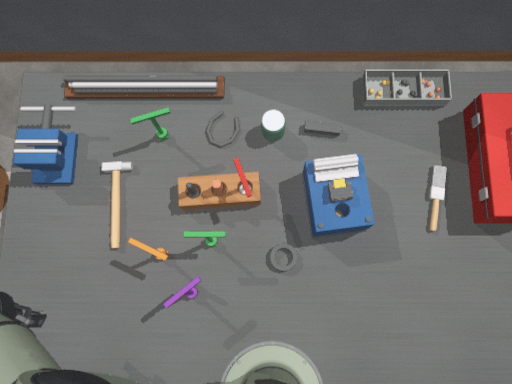

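View pics/wrist0.png

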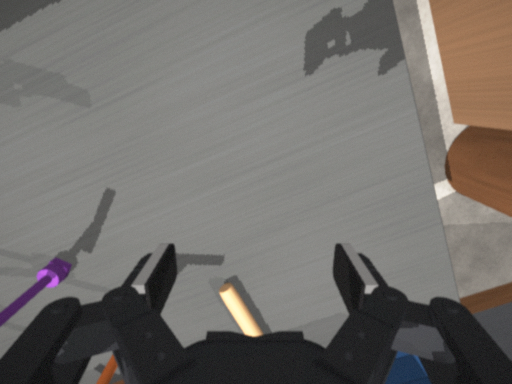

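The red key's bar is at top px (243,177) and side px (239,188). The look-alikes in the top view are green (150,116), green (204,234), orange (148,249) and purple (182,292). Only the red one stands in the wooden stand, so I'll confirm it in enlarged crops and measure it.

```bash
cat > h.py <<'E'
import cv2, numpy as np
from bench import arm
def ray(name,uv,obs=None):
    c=arm.get_calibration(name)
    if name=="wrist":
        T=np.eye(4);T[:3,:3]=obs["eef_rot"];T[:3,3]=obs["tool_pos"];T=T@np.array(c["tool_from_camera"])
    else: T=np.array(c["world_from_camera"])
    d=np.array([(uv[0]-c["cx"])/c["fx"],(uv[1]-c["cy"])/c["fy"],1.0])
    return T[:3,3],T[:3,:3]@d
def onplane(name,uv,z,obs=None):
    p,d=ray(name,uv,obs); return p+d*(z-p[2])/d[2]
def tri(r1,r2):
    A=[];b=[]
    for p,d in (r1,r2):
        d=d/np.linalg.norm(d);M=np.eye(3)-np.outer(d,d);A.append(M);b.append(M@p)
    return np.linalg.lstsq(np.vstack(A),np.hstack(b),rcond=None)[0]
def rd(f): return cv2.imread(f)
def hsv(im): return cv2.cvtColor(im,cv2.COLOR_BGR2HSV)
def big(im,x0,y0,x1,y1,s,f): cv2.imwrite(f,cv2.resize(im[y0:y1,x0:x1],None,fx=s,fy=s,interpolation=cv2.INTER_CUBIC))
E
python3 - <<'E'
from h import *
t=rd("pics/top0.png");s=rd("pics/side0.png")
def red(im,box):
    h=hsv(im);m=(((h[...,0]<5)|(h[...,0]>174))&(h[...,1]>190)&(h[...,2]>90)).astype(np.uint8)
    k=np.zeros_like(m);x0,y0,x1,y1=box;k[y0:y1,x0:x1]=m[y0:y1,x0:x1];return k
for n,im,box in(("top",t,(220,150,265,205)),("side",s,(210,175,270,200))):
    m=red(im,box);pts=cv2.findNonZero(m).reshape(-1,2).astype(np.float32)
    r=cv2.minAreaRect(pts);print(n,len(pts),r,pts.mean(0))
    bx=cv2.boxPoints(r);e=sorted([(np.linalg.norm(bx[i]-bx[(i+1)%4]),i) for i in range(4)])[:2]
    ends=[(bx[i]+bx[(i+1)%4])/2 for _,i in e]
    P=[onplane(n,u,0.172) for u in ends];print(ends,np.round(P,4),"mid",np.round((P[0]+P[1])/2,4),"len",np.linalg.norm(P[0]-P[1]),"ang",np.degrees(np.arctan2(*(P[0]-P[1])[[1,0]])))
a=cv2.resize(t[145:225,165:275],None,fx=5,fy=5,interpolation=cv2.INTER_CUBIC);cv2.imwrite("pics/tc.png",a)
big(t,290,140,390,245,5,"pics/bc.png")
E
```

```text
Traceback (most recent call last):
AttributeError: 'NoneType' object has no attribute 'reshape'
```

```bash
cat > k.py <<'E'
from h import *
t=rd("pics/top0.png");s=rd("pics/side0.png")
print(hsv(t)[170:184:3,238:248].tolist())
def red(im,box):
    h=hsv(im);m=(((h[...,0]<7)|(h[...,0]>172))&(h[...,1]>175)&(h[...,2]>80)).astype(np.uint8)
    k=np.zeros_like(m);x0,y0,x1,y1=box;k[y0:y1,x0:x1]=m[y0:y1,x0:x1];return k
a=cv2.resize(t[145:225,165:275],None,fx=5,fy=5,interpolation=cv2.INTER_CUBIC);cv2.imwrite("pics/tc.png",a)
big(t,290,140,390,245,5,"pics/bc.png")
for n,im,box in(("top",t,(220,150,265,205)),("side",s,(210,175,270,200))):
    m=red(im,box);pts=cv2.findNonZero(m).reshape(-1,2).astype(np.float32)
    r=cv2.minAreaRect(pts);print(n,len(pts),r,pts.mean(0))
    bx=cv2.boxPoints(r);e=sorted([(np.linalg.norm(bx[i]-bx[(i+1)%4]),i) for i in range(4)])[:2]
    ends=[(bx[i]+bx[(i+1)%4])/2 for _,i in e]
    P=[onplane(n,u,0.172) for u in ends];print(ends,np.round(P,4),"mid",np.round((P[0]+P[1])/2,4),"len",np.linalg.norm(P[0]-P[1]),"ang",np.degrees(np.arctan2(*(P[0]-P[1])[[1,0]])))
E
python3 k.py
```

```text
[[[1, 162, 226], [1, 168, 223], [1, 164, 224], [1, 167, 226], [1, 146, 216], [4, 31, 133], [0, 2, 127], [30, 4, 125], [30, 6, 127], [15, 4, 126]], [[6, 138, 183], [1, 167, 223], [1, 166, 223], [1, 167, 223], [1, 165, 225], [3, 156, 219], [12, 118, 194], [14, 114, 197], [14, 121, 205], [14, 120, 206]], [[13, 124, 198], [8, 144, 190], [2, 168, 223], [1, 169, 223], [1, 168, 225], [1, 167, 224], [2, 164, 216], [10, 136, 180], [14, 120, 206], [14, 121, 204]], [[14, 121, 209], [14, 120, 204], [9, 142, 187], [1, 168, 215], [1, 165, 222], [1, 168, 223], [1, 164, 225], [2, 166, 215], [9, 140, 167], [14, 121, 192]], [[13, 125, 186], [13, 127, 145], [11, 120, 106], [3, 153, 137], [2, 169, 208], [1, 168, 221], [1, 165, 223], [2, 168, 225], [1, 168, 218], [2, 165, 175]]]Traceback (most recent call last):
  File "k.py", line 10, in <module>
    m=red(im,box);pts=cv2.findNonZero(m).reshape(-1,2).astype(np.float32)
                      ^^^^^^^^^^^^^^^^^^^^^^^^^^
AttributeError: 'NoneType' object has no attribute 'reshape'
```

```bash
sed -i 's/^print.*//; s/<7)/<6)/; s/>175/>130/' k.py; python3 k.py
```

```text
top 200 ((242.0482635498047, 176.9812469482422), (39.765533447265625, 5.5920281410217285), 68.74949645996094) [242.275 177.065]
[array([234.84183, 158.45041], dtype=float32), array([249.2547 , 195.51208], dtype=float32)] [[0.6304 0.0968 0.172 ]
 [0.5285 0.0572 0.172 ]] mid [0.5794 0.077  0.172 ] len 0.109265736454278 ang 21.230022614183202
side 251 ((238.51731872558594, 188.11270141601562), (6.918601989746094, 39.458839416503906), 81.25383758544922) [237.96016 188.35458]
[array([258.01733, 185.1127 ], dtype=float32), array([219.0173, 191.1127], dtype=float32)] [[0.526  0.0583 0.172 ]
 [0.6297 0.0982 0.172 ]] mid [0.5778 0.0783 0.172 ] len 0.11112195343721859 ang -158.94359102221733
```

View pics/tc.png

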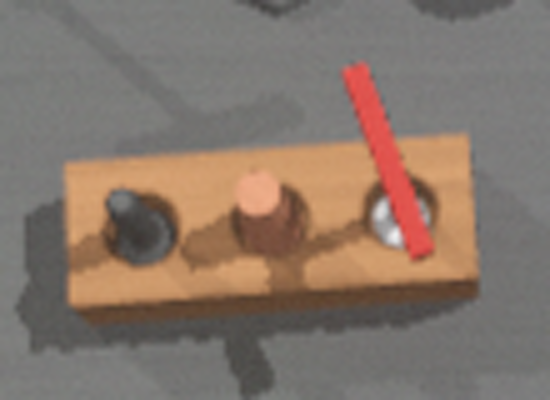

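View pics/bc.png

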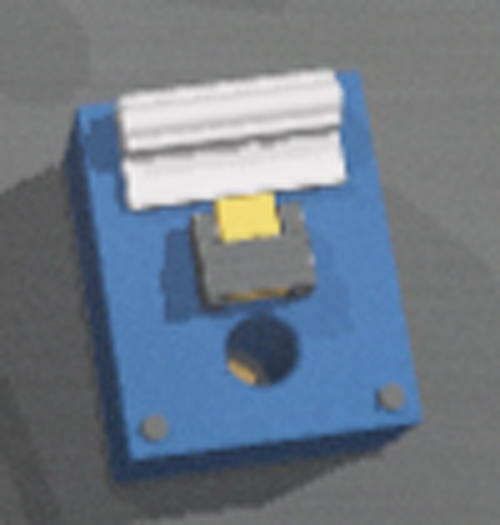

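The crop shows the red bar running from top px (235,158) to (249,195) over the socket in the stand's right hole. That's the tkey; the punch and drift stand beside it. The bolster crop shows the shaft mouth near px (342,210). Next I'll measure the bolster.

```bash
python3 - <<'E'
from h import *
t=rd("pics/top0.png");h=hsv(t)
m=((h[...,0]>95)&(h[...,0]<125)&(h[...,1]>110)).astype(np.uint8);m[:, :295]=0;m[:,380:]=0
hole=np.zeros_like(m);hole[198:222,330:356]=1-m[198:222,330:356]
# also the yellow stem glimpse is inside hole
cs,_=cv2.findContours(hole,cv2.RETR_EXTERNAL,cv2.CHAIN_APPROX_NONE)
c=max(cs,key=cv2.contourArea);print("hole",cv2.fitEllipse(c),cv2.contourArea(c))
e=cv2.fitEllipse(c)[0]
print("mouth",np.round(onplane("top",e,0.12),4))
k=lambda x,y:(x/5+290-.4,y/5+140-.4)
C=[k(78,107),k(357,72),k(423,414),k(112,460)]
P=[onplane("top",u,0.12) for u in C];print(np.round(P,4))
ctr=np.mean(P,0);print("ctr",ctr)
for a,b in((3,0),(2,1),(1,0),(2,3)):
    d=P[b]-P[a];print(np.linalg.norm(d),np.degrees(np.arctan2(d[1],d[0])))
# side
s=rd("pics/side0.png");big(s,205,130,305,210,6,"pics/sb.png")
E
```

```text
hole ((341.3701171875, 210.10276794433594), (11.866002082824707, 13.537274360656738), 54.12425231933594) 123.5
mouth [ 0.4988 -0.1922  0.12  ]
[[ 0.6385 -0.096   0.12  ]
 [ 0.6588 -0.2529  0.12  ]
 [ 0.4648 -0.2801  0.12  ]
 [ 0.4399 -0.1108  0.12  ]]
ctr [ 0.55049551 -0.18495766  0.12      ]
0.19923822219774961 4.262025245299434
0.19583843906619317 7.971892964397536
0.15818545911774404 97.3458776343006
0.17107215749313773 98.3918794596989
```

View pics/sb.png

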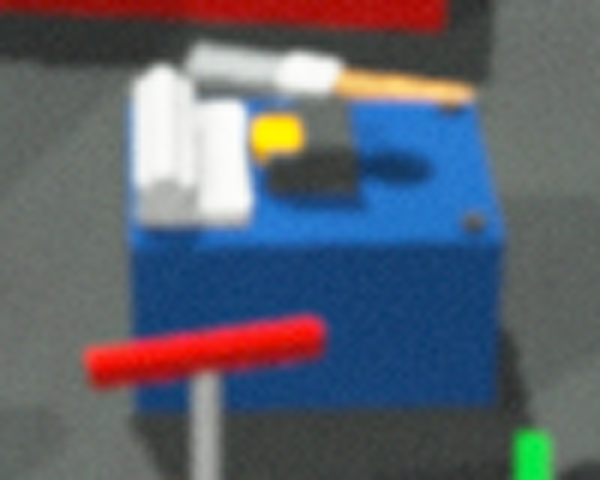

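Measured so far: bar centre (0.579, 0.077, 0.170) with yaw 21°, mouth about (0.500, -0.192), bolster yaw about 7°. I'll approach the key at height.

Emit:
move_arm([
  [-3, -2, 0, -3, 0],
  [-6, -4, 0, -6, 0],
  [-9.5, -6, 0, -9, 0],
  [-13, -8.5, 0, -12, 0],
  [-16.5, -11, 0, -15, 0],
  [-20, -13, 0, -18, 0],
  [-23, -15, 0, -21, 0],
  [-26, -17, 0, -24, 0],
  [-28.5, -18.7, 0, -26, 0],
  [-30, -19.6, 0, -28, 0],
])

```text
time_s: 0.98
tool_pos: [0.4445, 0.2757, 0.2533]
eef_rot: [[-0.996, -0.089, 0.0], [-0.089, 0.996, -0.001], [-0.0, -0.001, -1.0]]
force: [-0.4, -0.1, -0.0]
gripper_width: 0.992
```

```bash
cat >> h.py <<'E'
def st():
    o=arm.get_obs();R=np.array(o["eef_rot"])
    print("t",round(o["time_s"],2),"pos",np.round(o["tool_pos"],4).tolist(),"q",np.round(o["joints"],3).tolist(),"F",np.round(o["force"],2).tolist(),"M",np.round(o["ft_torque"],3).tolist(),"w",round(o["gripper_width"],3),"xyaw",round(np.degrees(np.arctan2(R[1,0],R[0,0])),2),"R",np.round(R,3).tolist())
    return o
def togo(o,p):
    d=np.array(p)-np.array(o["tool_pos"]);print("to go cm (tool)",np.round(np.array(o["eef_rot"]).T@d*100,2))
E
python3 - <<'E'
from h import *
o=st();togo(o,(0.579,0.077,0.253))
E
```

```text
t 0.98 pos [0.4445, 0.2757, 0.2533] q [-0.614, 0.361, -0.072, 1.865, 0.033, 0.918, 0.959] F [-0.38, -0.07, -0.0] M [0.006, 0.016, 0.022] w 0.992 xyaw -174.88 R [[-0.996, -0.089, 0.0], [-0.089, 0.996, -0.001], [-0.0, -0.001, -1.0]]
to go cm (tool) [-11.63 -20.99   0.05]
```

Emit:
move_arm([
  [-1.6, -3, 0, -2, 0],
  [-3.3, -6, 0, -5, 0],
  [-5, -9, 0, -8, 0],
  [-6.7, -12, 0, -10, 0],
  [-8.4, -15, 0, -12, 0],
  [-10, -18, 0, -14, 0],
  [-11, -20, 0, -16, 0],
  [-11.6, -21, 0, -16, 0],
  [-11.6, -21, 0, -16, 0],
])

```text
time_s: 1.73
tool_pos: [0.5783, 0.0782, 0.253]
eef_rot: [[-0.934, -0.358, -0.0], [-0.358, 0.934, -0.001], [0.0, -0.001, -1.0]]
force: [0.2, -0.4, 0.0]
gripper_width: 1.001
```

```bash
python3 - <<'E'
from h import *
o=st();im=arm.capture("wrist")[:,:,::-1];cv2.imwrite("pics/w1.png",im)
np.save("w1.npy",np.hstack([np.array(o["eef_rot"]),np.array(o["tool_pos"])[:,None]]))
E
```

```text
t 1.73 pos [0.5783, 0.0782, 0.253] q [-0.193, 0.456, -0.06, 1.712, 0.033, 0.975, 1.671] F [0.18, -0.41, 0.03] M [0.048, 0.028, 0.01] w 1.001 xyaw -159.03 R [[-0.934, -0.358, -0.0], [-0.358, 0.934, -0.001], [0.0, -0.001, -1.0]]
```

View pics/w1.png

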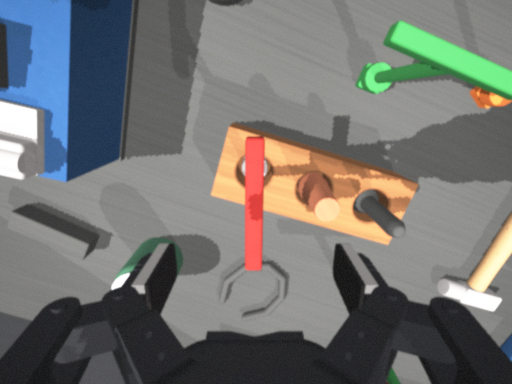

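The wrist view shows the red bar vertical between the jaws, px (254,137) to (254,270). I'll compute the remaining offset.

```bash
python3 - <<'E'
from h import *
o=arm.get_obs();im=rd("pics/w1.png");h=hsv(im)
m=(((h[...,0]<6)|(h[...,0]>172))&(h[...,1]>150)&(h[...,2]>80)).astype(np.uint8)
n,l,s,c=cv2.connectedComponentsWithStats(m);i=1+np.argmax(s[1:,4]);print(s[i],c[i])
pts=cv2.findNonZero((l==i).astype(np.uint8)).reshape(-1,2).astype(np.float32)
vx,vy,x0,y0=cv2.fitLine(pts,cv2.DIST_L2,0,.01,.01).ravel();print(vx,vy)
top=s[i][1];bot=s[i][1]+s[i][3]-.5
for v in(top-.5,bot):
    print(np.round(onplane("wrist",(x0+vx/vy*(v-y0),v),0.177,o),4))
a,b=[onplane("wrist",(x0+vx/vy*(v-y0),v),0.177,o) for v in(top-.5,bot)]
mid=(a+b)/2;d=b-a;print("mid",mid,"len",np.linalg.norm(d),"ang",np.degrees(np.arctan2(d[1],d[0])))
togo(o,(mid[0],mid[1],0.173))
E
```

```text
[ 245  137   19  133 2242] [253.83853702 201.38447814]
0.011013599 -0.9999393
[0.5249 0.059  0.177 ]
[0.6276 0.0974 0.177 ]
mid [0.57624237 0.07823592 0.177     ] len 0.10967020045982148 ang 20.48225906432915
to go cm (tool) [ 0.17 -0.13  8.  ]
```

Emit:
move_arm([
  [0, -0.05, 2.5, 0, 0],
  [0.05, -0.05, 5, 0, 0],
  [0.05, -0.05, 7, 0, 0],
  [0.05, -0.05, 8, 0, 0],
  [0.05, -0.05, 8, 0, 0.3],
  [0.05, -0.05, 8, 0, 0.6],
  [0.05, -0.05, 8, 0, 1],
  [0.05, -0.05, 8, 0, 1],
  [0.05, -0.05, 8, 0, 1],
  [0.05, -0.05, 8, 0, 1],
])

```text
time_s: 2.62
tool_pos: [0.5774, 0.08, 0.1741]
eef_rot: [[-0.932, -0.362, 0.001], [-0.362, 0.932, 0.0], [-0.001, -0.0, -1.0]]
force: [1.0, -4.2, 18.6]
gripper_width: 0.151
```

```bash
python3 - <<'E'
from h import *
o=st()
E
```

```text
t 2.62 pos [0.5774, 0.08, 0.1741] q [-0.196, 0.55, -0.061, 1.786, 0.044, 0.806, 1.662] F [1.05, -4.16, 18.61] M [-0.729, -0.229, -0.006] w 0.151 xyaw -158.8 R [[-0.932, -0.362, 0.001], [-0.362, 0.932, 0.0], [-0.001, -0.0, -1.0]]
```

Emit:
move_arm([
  [0, 0, -0.3, 0, 1],
  [0, 0, -0.6, 0, 1],
  [0, 0, -1.5, 0, 1],
  [0, 0, -2.5, 0, 1],
  [0, 0, -2.5, 0, 1],
  [0, 0, -2.5, 0, 1],
])

```text
time_s: 3.12
tool_pos: [0.5774, 0.0801, 0.1992]
eef_rot: [[-0.932, -0.362, 0.001], [-0.362, 0.932, 0.0], [-0.001, -0.0, -1.0]]
force: [-0.1, 0.2, -3.7]
gripper_width: 0.152
```

```bash
python3 - <<'E'
from h import *
o=st()
im=arm.capture("side")[:,:,::-1];big(im,180,130,320,300,3.5,"pics/s2.png")
E
```

```text
t 3.12 pos [0.5774, 0.0801, 0.1992] q [-0.196, 0.517, -0.062, 1.766, 0.04, 0.858, 1.665] F [-0.06, 0.22, -3.65] M [-0.023, 0.003, -0.017] w 0.152 xyaw -158.8 R [[-0.932, -0.362, 0.001], [-0.362, 0.932, 0.0], [-0.001, -0.0, -1.0]]
```

View pics/s2.png

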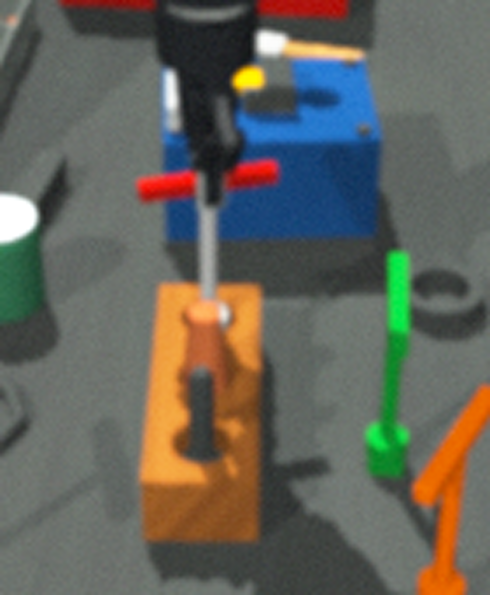

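Emit:
move_arm([
  [0, 0, -3, 0, 1],
  [0, 0, -6.5, 0, 1],
  [0, 0, -10, 0, 1],
  [0, 0, -13, 5, 1],
  [0.5, -1, -15, 10, 1],
  [1.5, -3.5, -16, 16, 1],
  [3, -6.5, -16, 22, 1],
  [4.5, -10, -16, 28, 1],
  [6, -13.5, -16, 34, 1],
  [7.5, -16.5, -16, 40, 1],
])

```text
time_s: 4.0
tool_pos: [0.5663, -0.1034, 0.3581]
eef_rot: [[-0.945, 0.328, -0.0], [0.328, 0.945, -0.001], [0.0, -0.001, -1.0]]
force: [0.1, -0.6, -2.1]
gripper_width: 0.15
```

```bash
python3 - <<'E'
from h import *
o=st();togo(o,(0.563,-0.243,0.36))
E
```

```text
t 4.0 pos [0.5663, -0.1034, 0.3581] q [-0.033, 0.351, 0.15, 1.603, -0.055, 1.192, 1.366] F [0.08, -0.61, -2.09] M [-0.004, 0.003, 0.047] w 0.15 xyaw 160.87 R [[-0.945, 0.328, -0.0], [0.328, 0.945, -0.001], [0.0, -0.001, -1.0]]
to go cm (tool) [ -4.26 -13.3   -0.18]
```

Emit:
move_arm([
  [-1, -3.5, 0, 5, 1],
  [-2.2, -7, 0, 10, 1],
  [-3.2, -10, 0, 15, 1],
  [-4, -12.5, 0, 20, 1],
  [-4.3, -13.3, 0, 20, 1],
  [-4.3, -13.3, 0, 20, 1],
  [-4.3, -13.3, 0, 20, 1],
])

```text
time_s: 4.58
tool_pos: [0.5646, -0.2404, 0.3577]
eef_rot: [[-0.78, 0.626, -0.001], [0.626, 0.78, 0.0], [0.001, -0.0, -1.0]]
force: [0.2, 1.0, -4.4]
gripper_width: 0.152
```

```bash
python3 - <<'E'
from h import *
o=st();im=arm.capture("wrist")[:,:,::-1];cv2.imwrite("pics/w3.png",im)
c=arm.get_calibration("wrist")
R=np.array(o["eef_rot"])@np.array(c["tool_from_camera"])[:3,:3]
d=R.T@np.array([0,0,-1]);print("vertical px",c["cx"]+c["fx"]*d[0]/d[2],c["cy"]+c["fy"]*d[1]/d[2])
E
```

```text
t 4.58 pos [0.5646, -0.2404, 0.3577] q [0.128, 0.427, 0.262, 1.505, -0.115, 1.225, 1.301] F [0.17, 0.96, -4.35] M [0.035, -0.012, -0.005] w 0.152 xyaw 141.24 R [[-0.78, 0.626, -0.001], [0.626, 0.78, 0.0], [0.001, -0.0, -1.0]]
vertical px 254.35568846870572 99.64980658293719
```

View pics/w3.png

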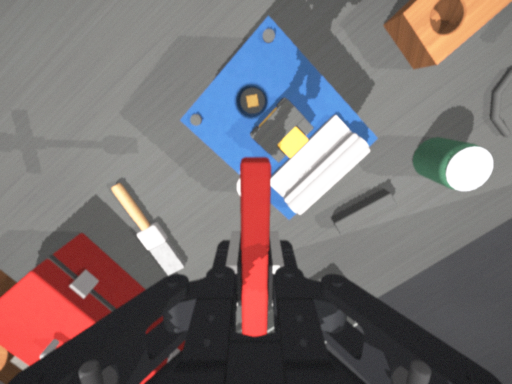

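The stem shows at px (252,101), inside the mouth. I'll enlarge it and measure its angle.

```bash
python3 - <<'E'
from h import *
o=arm.get_obs()
im=rd("pics/w3.png");big(im,227,75,279,127,11,"pics/w3c.png")
h=hsv(im)
sub=(slice(80,122),slice(232,274))
m=np.zeros(h.shape[:2],np.uint8);m[sub]=((h[sub][...,0]<30)&(h[sub][...,1]>80)&(h[sub][...,2]>90))
n,l,s,c=cv2.connectedComponentsWithStats(m);i=1+np.argmax(s[1:,4]);print("stem",s[i],c[i])
pts=cv2.findNonZero((l==i).astype(np.uint8));print(cv2.minAreaRect(pts))
blue=((h[...,0]>95)&(h[...,0]<125)&(h[...,1]>110)).astype(np.uint8)
hole=np.zeros_like(m);hole[80:122,232:274]=1-blue[80:122,232:274]
n,l2,s2,c2=cv2.connectedComponentsWithStats(hole);j=l2[101,252];
k=(l2==j).astype(np.uint8);print("hole",s2[j],c2[j])
cs,_=cv2.findContours(k,cv2.RETR_EXTERNAL,cv2.CHAIN_APPROX_NONE);e=cv2.fitEllipse(max(cs,key=len));print(e)
print("mouth",onplane("wrist",e[0],0.12,o),"stem z22..50",onplane("wrist",c[i],0.035,o))
# bolster long edges angle from two studs
for uv in((269,36),(196,118)): print(onplane("wrist",uv,0.12,o))
E
```

```text
stem [246  94  13  14 155] [252.03225806 100.40645161]
((252.0, 100.5), (13.0, 12.0), 90.0)
hole [239  87  27  27 563] [251.94493783 100.17584369]
((251.95114135742188, 100.17691040039062), (25.273677825927734, 26.53244972229004), 168.09051513671875)
mouth [ 0.50024903 -0.19242419  0.12      ] stem z22..50 [ 0.50028184 -0.19315768  0.035     ]
[ 0.45755567 -0.13271436  0.12      ]
[ 0.47271233 -0.26113987  0.12      ]
```

View pics/w3c.png

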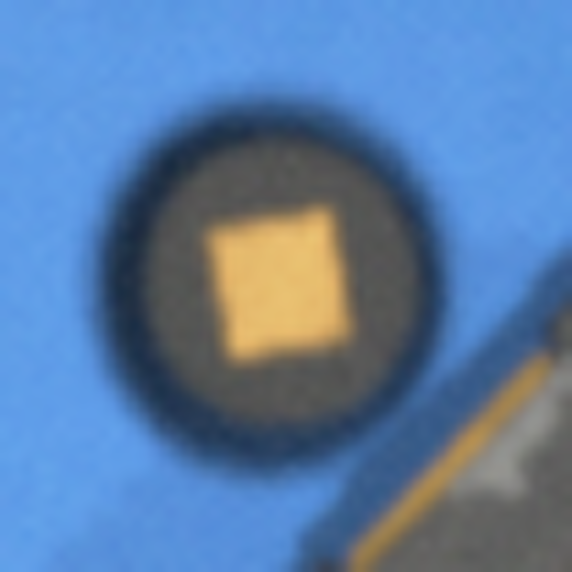

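The stem is turned about 11° CCW in the image relative to the bar, which runs vertically in the image. So a key turn of -11° about tool z should line it up. Now I'll check how the bar sits in the hand.

```bash
python3 - <<'E'
from h import *
o=arm.get_obs();im=rd("pics/w3.png");h=hsv(im)
m=(((h[...,0]<6)|(h[...,0]>172))&(h[...,1]>150)&(h[...,2]>60)).astype(np.uint8);m[:,:225]=0;m[:,285:]=0
n,l,s,c=cv2.connectedComponentsWithStats(m);i=1+np.argmax(s[1:,4]);print(s[i])
x,y,w,hh=s[i][:4]
T=np.array(o["eef_rot"]);p=np.array(o["tool_pos"])
for v in (y-.5,y+8,200,300,y+hh-10,y+hh-.5):
    row=np.where(l[int(min(max(v,y),y+hh-1))]==i)[0];u=(row.min()+row.max())/2
    P=onplane("wrist",(u,v),p[2]+0.003,o);print(v,row.min(),row.max(),np.round(T.T@(P-p),4))
big(im,215,140,300,345,3,"pics/w3d.png")
E
```

```text
[ 241  158   30  179 4823]
157.5 246 264 [ 0.0568 -0.0003 -0.0029]
166 241 269 [ 0.053  -0.0003 -0.003 ]
200 241 269 [ 0.0372 -0.0003 -0.003 ]
300 241 267 [-0.0181 -0.0007 -0.003 ]
327 242 266 [-0.0359 -0.0007 -0.003 ]
336.5 249 260 [-0.0424 -0.0004 -0.003 ]
```

View pics/w3d.png

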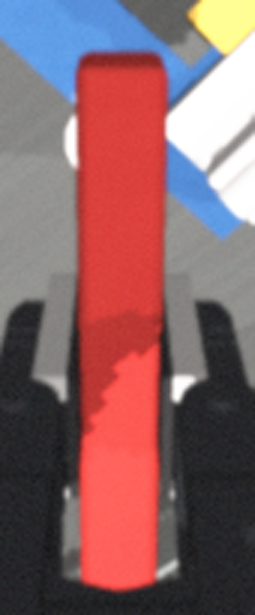

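Emit:
move_arm([
  [2, -0.1, 0, -3, 1],
  [4, -0.2, 0, -6, 1],
  [6, -0.3, 0, -9, 1],
  [7.5, -0.3, 0, -11, 1],
  [8.1, -0.3, 0, -11, 1],
  [8.1, -0.3, 1.5, -11, 1],
  [8.1, -0.3, 3.5, -11, 1],
  [8.1, -0.3, 5.5, -11, 1],
  [8.1, -0.3, 5.5, -11, 1],
  [8.1, -0.3, 5.5, -11, 1],
])

```text
time_s: 5.47
tool_pos: [0.4998, -0.1918, 0.3032]
eef_rot: [[-0.885, 0.466, -0.001], [0.466, 0.885, 0.0], [0.001, -0.0, -1.0]]
force: [0.6, 0.6, -2.4]
gripper_width: 0.156
```

```bash
python3 - <<'E'
from h import *
o=st();im=arm.capture("side")[:,:,::-1];cv2.imwrite("pics/s4.png",im);big(im,220,100,310,200,6,"pics/s4c.png")
im=arm.capture("wrist")[:,:,::-1];cv2.imwrite("pics/w4.png",im)
togo(o,(.4997,-.1923,.294))
E
```

```text
t 5.47 pos [0.4998, -0.1918, 0.3032] q [0.096, 0.331, 0.208, 1.784, -0.078, 1.036, 1.418] F [0.59, 0.65, -2.43] M [-0.098, -0.004, 0.036] w 0.156 xyaw 152.23 R [[-0.885, 0.466, -0.001], [0.466, 0.885, 0.0], [0.001, -0.0, -1.0]]
to go cm (tool) [-0.02 -0.05  0.92]
```

View pics/s4c.png

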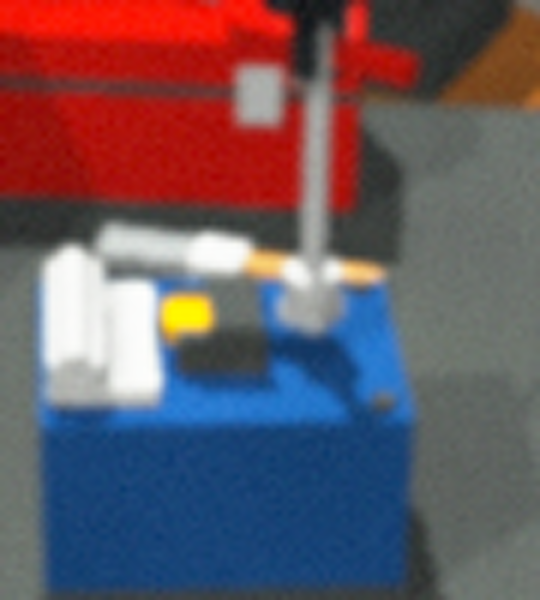

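View pics/w4.png

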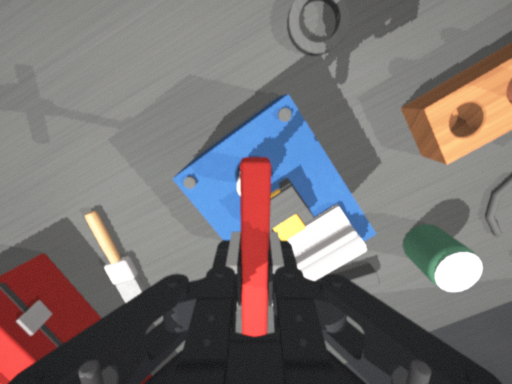

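```bash
python3 - <<'E'
from h import *
im=rd("pics/w4.png");a=cv2.resize(im[150:235,215:300],None,fx=7,fy=7,interpolation=cv2.INTER_CUBIC);cv2.imwrite("pics/w4c.png",a)
im=rd("pics/s4.png");a=cv2.resize(im[140:165,255:290],None,fx=20,fy=20,interpolation=cv2.INTER_CUBIC);cv2.imwrite("pics/s4d.png",a)
c=arm.get_calibration("side");M=np.linalg.inv(c["world_from_camera"])
def pr(p):
    q=M[:3,:3]@p+M[:3,3];return np.round([c["cx"]+c["fx"]*q[0]/q[2],c["cy"]+c["fy"]*q[1]/q[2]],2)
for z in(.12,.139,.169,.28): print(z,pr(np.array([.4997,-.1923,z])))
h=hsv(im)
# first image mouth
s=rd("pics/side0.png");hs=hsv(s);print(hs[150:166,264:282,2])
E
```

```text
0.12 [270.69 157.32]
0.139 [270.89 152.36]
0.169 [271.23 144.38]
0.28 [272.54 113.07]
[[179 195 197 200 200 205 208 210 208 208 208 208 206 204 204 198 198 200]
 [168 187 188 191 192 202 208 210 211 208 209 207 208 210 205 205 208 209]
 [167 181 188 186 195 199 206 212 208 210 208 210 206 211 206 207 205 210]
 [163 177 187 187 187 190 198 204 207 208 209 211 211 211 206 208 209 210]
 [143 168 179 175 173 171 178 188 192 192 198 203 207 207 209 207 209 205]
 [111 141 160 150 146 141 145 152 158 166 178 187 199 204 208 209 211 208]
 [ 88 117 125 119 113 113 111 124 127 134 148 158 179 197 207 207 203 208]
 [ 77  97 108 100 100 102 102 101 110 116 125 132 154 183 200 206 206 209]
 [ 79 100  99 103  99 104  97  99 100 108 113 122 148 175 199 203 208 204]
 [ 85 116 133 127 119 111 109 107 109 114 116 130 154 178 198 205 207 204]
 [ 97 142 165 165 160 146 139 138 139 145 149 163 182 198 201 206 203 206]
 [112 157 189 191 193 180 177 175 176 176 182 189 197 203 203 207 205 206]
 [124 162 192 203 202 202 199 193 200 196 199 202 200 201 203 206 201 206]
 [128 155 184 205 202 202 202 205 198 203 202 201 206 198 203 206 204 202]
 [139 154 181 195 203 203 200 202 200 205 202 200 202 202 202 199 200 199]
 [177 176 188 200 204 202 202 201 199 200 201 201 201 203 200 201 198 188]]
```

View pics/w4c.png

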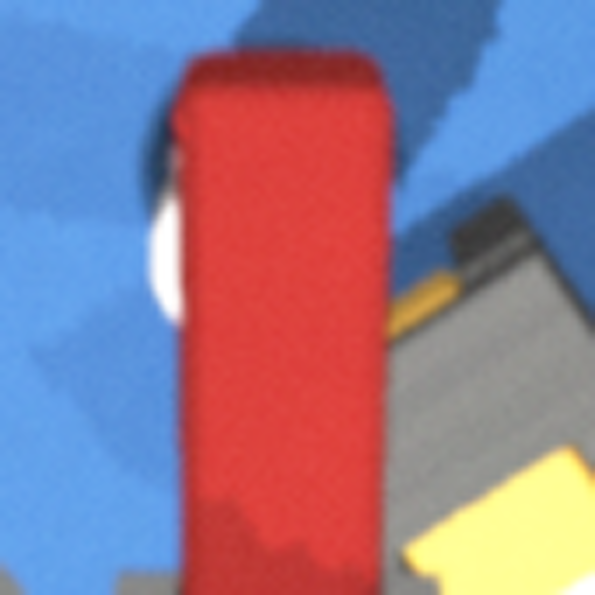

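View pics/s4d.png

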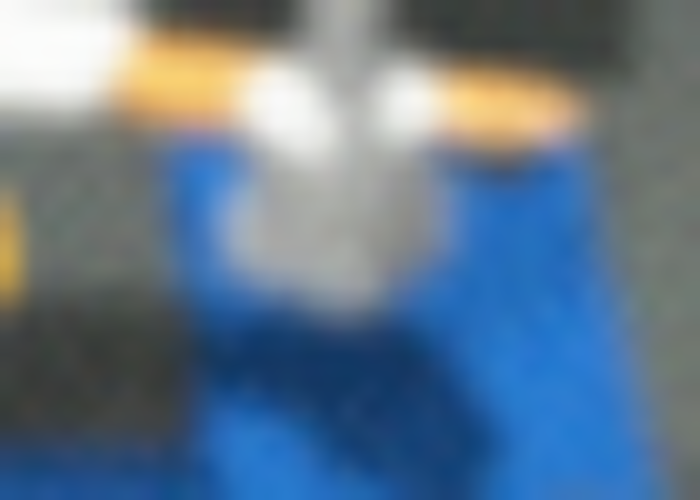

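```bash
python3 - <<'E'
from h import *
im=rd("pics/s4.png");h=hsv(im)
np.set_printoptions(linewidth=220)
print("sat");print(h[104:158:2,262:282,1])
E
```

```text
sat
[[246 244 235 239 229 225 217 181  62  68   7   4   7  21  69 150 187 213 215 166]
 [250 230 235 243 243 229 209 143  15  35  21   8  34  97 179 188 204 221 224 169]
 [238 230 232 238 233 225 193  96  30  56   8   6  49 122 205 228 237 235 227 233]
 [150 152 152 163 169 188 174 104  14  21  21  18  55 132 205 225 241 236 243 238]
 [ 12  15  16  27  65 110 120  66  14  29  10  10  18  86 182 231 233 215 233 217]
 [  4   7   7   9  32  76 112  79  61  18   8  11  39 121 194 218 214 204 171 127]
 [  3   1   3   3  24  70 132 136  74  24   5  10  13  58 113 149 135 120 129 112]
 [  4   4   4   9  52 134 212 203 133  51   9  11  44 122 202 223 219 171  86  26]
 [ 70  68  69  73 109 177 220 217 138  54   6  15  58 139 215 235 235 179  78   6]
 [222 221 225 214 218 226 236 204 135  51  12  11  65 149 224 234 225 197  98   8]
 [246 245 236 242 253 246 251 196 124  43  12  13  69 155 221 243 236 187 103  14]
 [249 237 242 239 233 232 231 197 109  40  12  20  70 155 223 229 228 189 103  20]
 [229 230 233 240 239 240 234 191 107  35  12  19  83 171 231 237 209 173  90  25]
 [234 234 233 236
[... 445 characters left out ...]
 9   5  14  16  28  20  12  24  16]
 [116 140 139 136 122  93  49  20   2   5   3   8   8  13  13  19  32  22  27  11]
 [139 137 138 132  97  37   7   3   6   3   4   1   5   4  31  88 125 136 133 127]
 [ 57  43  34  32  17   9   2   2   2   5   3   4   6   6  22  62  95 115 113  93]
 [ 47 127 176 179 139  72  13   4   4   4   4   8   2   3  43  89 107 100  92 137]
 [ 40 119 179 153  87  39  11   3   6   7   9   5   5   4  39 105 171 196 208 203]
 [ 24 101 160 148  77  30   6   2   3   6   6   5   5  24  65 128 183 205 206 207]
 [ 19  85 149 177 159 127  92  70  44  31  21  28  80 128 171 193 210 206 210 206]
 [ 19  30 119 190 198 207 201 187 165 134 130 142 174 199 204 207 204 205 202 210]]
```

Emit:
move_arm([
  [0, 0.12, 0.4, 0, 1],
  [0, 0.12, 0.8, 0, 1],
  [0, 0.12, 1.2, 0, 1],
  [0, 0.12, 1.6, 0, 1],
  [0, 0.12, 1.9, 0, 1],
  [0, 0.12, 2.1, 0, 1],
  [0, 0.12, 2.2, 0, 1],
])

```text
time_s: 6.15
tool_pos: [0.5001, -0.1913, 0.2809]
eef_rot: [[-0.885, 0.466, -0.0], [0.466, 0.885, 0.0], [0.0, -0.0, -1.0]]
force: [0.7, -0.4, -3.7]
gripper_width: 0.148
```

```bash
python3 - <<'E'
from h import *
o=st()
E
```

```text
t 6.15 pos [0.5001, -0.1913, 0.2809] q [0.099, 0.354, 0.203, 1.813, -0.084, 0.984, 1.422] F [0.67, -0.39, -3.69] M [0.014, 0.005, -0.049] w 0.148 xyaw 152.2 R [[-0.885, 0.466, -0.0], [0.466, 0.885, 0.0], [0.0, -0.0, -1.0]]
```

No contact force 3 mm into the mouth, so the socket has entered. I'll keep going gently.

Emit:
move_arm([
  [0, 0, 0.3, 0, 1],
  [0, 0, 0.6, 0, 1],
  [0, 0, 0.9, 0, 1],
  [0, 0, 1.2, 0, 1],
  [0, 0, 1.5, 0, 1],
  [0, 0, 1.8, 0, 1],
  [0, 0, 2.1, 0, 1],
])

```text
time_s: 6.73
tool_pos: [0.5002, -0.1912, 0.26]
eef_rot: [[-0.885, 0.466, 0.0], [0.466, 0.885, -0.0], [-0.0, -0.0, -1.0]]
force: [-0.3, -0.3, -3.4]
gripper_width: 0.148
```

```bash
python3 - <<'E'
from h import *
o=st()
E
```

```text
t 6.73 pos [0.5002, -0.1912, 0.26] q [0.104, 0.377, 0.198, 1.837, -0.09, 0.936, 1.428] F [-0.34, -0.29, -3.4] M [-0.01, -0.036, 0.009] w 0.148 xyaw 152.2 R [[-0.885, 0.466, 0.0], [0.466, 0.885, -0.0], [-0.0, -0.0, -1.0]]
```

Emit:
move_arm([
  [0, 0, 0.4, 0, 1],
  [0, 0, 0.8, 0, 1],
  [0, 0, 1.2, 0, 1],
  [0, 0, 1.6, 0, 1],
  [0, 0, 2, 0, 1],
  [0, 0, 2.4, 0, 1],
  [0, 0, 2.8, 0, 1],
  [0, 0, 3.2, 0, 1],
  [0, 0, 3.6, 0, 1],
  [0, 0, 4, 0, 1],
])

```text
time_s: 7.57
tool_pos: [0.5002, -0.1912, 0.2199]
eef_rot: [[-0.885, 0.466, 0.0], [0.466, 0.885, -0.0], [-0.0, -0.0, -1.0]]
force: [0.1, -0.5, -4.1]
gripper_width: 0.152
```

```bash
python3 - <<'E'
from h import *
o=st()
E
```

```text
t 7.57 pos [0.5002, -0.1912, 0.2199] q [0.113, 0.428, 0.188, 1.879, -0.104, 0.844, 1.44] F [0.13, -0.52, -4.09] M [0.021, -0.009, 0.014] w 0.152 xyaw 152.21 R [[-0.885, 0.466, 0.0], [0.466, 0.885, -0.0], [-0.0, -0.0, -1.0]]
```

Emit:
move_arm([
  [0, 0, 0.1, 0, 1],
  [0, 0, 0.2, 0, 1],
  [0, 0, 0.3, 0, 1],
  [0, 0, 0.4, 0, 1],
])

```text
time_s: 7.9
tool_pos: [0.5003, -0.1913, 0.2164]
eef_rot: [[-0.885, 0.466, 0.0], [0.466, 0.885, -0.0], [-0.0, 0.0, -1.0]]
force: [-0.3, 0.1, -4.3]
gripper_width: 0.155
```

Emit:
move_arm([
  [0, 0, 0.1, 0, 1],
  [0, 0, 0.2, 0, 1],
  [0, 0, 0.3, 0, 1],
])

```text
time_s: 8.15
tool_pos: [0.5003, -0.1912, 0.2133]
eef_rot: [[-0.885, 0.466, 0.0], [0.466, 0.885, -0.0], [-0.0, 0.0, -1.0]]
force: [0.2, -0.6, -3.6]
gripper_width: 0.151
```

Emit:
move_arm([
  [0, 0, 0.1, 0, 1],
  [0, 0, 0.2, 0, 1],
  [0, 0, 0.3, 0, 1],
])

```text
time_s: 8.4
tool_pos: [0.5003, -0.1912, 0.2102]
eef_rot: [[-0.885, 0.466, 0.0], [0.466, 0.885, -0.0], [-0.0, 0.0, -1.0]]
force: [-0.4, -0.5, -3.2]
gripper_width: 0.153
```

Emit:
move_arm([
  [0, 0, 0.1, 0, 1],
  [0, 0, 0.2, 0, 1],
  [0, 0, 0.3, 0, 1],
])

```text
time_s: 8.65
tool_pos: [0.5002, -0.1912, 0.2072]
eef_rot: [[-0.885, 0.466, 0.0], [0.466, 0.885, -0.0], [-0.0, -0.0, -1.0]]
force: [-0.0, -0.8, -3.1]
gripper_width: 0.149
```

Emit:
move_arm([
  [0, 0, 0.1, 0, 1],
  [0, 0, 0.2, 0, 1],
  [0, 0, 0.3, 0, 1],
])

```text
time_s: 8.9
tool_pos: [0.5002, -0.1912, 0.2042]
eef_rot: [[-0.885, 0.466, -0.0], [0.466, 0.885, -0.0], [0.0, -0.0, -1.0]]
force: [-0.3, 0.1, -3.4]
gripper_width: 0.155
```

```bash
echo
```

Emit:
move_arm([
  [0, 0, 0.1, 0, 1],
  [0, 0, 0.2, 0, 1],
  [0, 0, 0.3, 0, 1],
])

```text
time_s: 9.15
tool_pos: [0.5002, -0.1913, 0.2012]
eef_rot: [[-0.885, 0.466, 0.0], [0.466, 0.885, -0.0], [-0.0, -0.0, -1.0]]
force: [-0.3, 0.2, -3.5]
gripper_width: 0.152
```

Emit:
move_arm([
  [0, 0, 0.1, 0, 1],
  [0, 0, 0.2, 0, 1],
  [0, 0, 0.3, 0, 1],
])

```text
time_s: 9.4
tool_pos: [0.5002, -0.1912, 0.1982]
eef_rot: [[-0.885, 0.466, -0.0], [0.466, 0.885, -0.0], [0.0, -0.0, -1.0]]
force: [0.0, 0.4, -2.6]
gripper_width: 0.15
```

Emit:
move_arm([
  [0, 0, 0.1, 0, 1],
  [0, 0, 0.2, 0, 1],
  [0, 0, 0.3, 0, 1],
])

```text
time_s: 9.65
tool_pos: [0.5002, -0.1912, 0.1952]
eef_rot: [[-0.885, 0.466, 0.0], [0.466, 0.885, -0.0], [-0.0, -0.0, -1.0]]
force: [-1.0, -0.5, -3.1]
gripper_width: 0.152
```

Emit:
move_arm([
  [0, 0, 0.1, 0, 1],
  [0, 0, 0.2, 0, 1],
  [0, 0, 0.3, 0, 1],
])

```text
time_s: 9.9
tool_pos: [0.5002, -0.1912, 0.1922]
eef_rot: [[-0.885, 0.466, -0.0], [0.466, 0.885, 0.0], [0.0, -0.0, -1.0]]
force: [0.6, -0.3, -4.2]
gripper_width: 0.153
```

Emit:
move_arm([
  [0, 0, 0.1, 0, 1],
  [0, 0, 0.2, 0, 1],
  [0, 0, 0.3, 0, 1],
])

```text
time_s: 10.15
tool_pos: [0.5002, -0.1912, 0.1892]
eef_rot: [[-0.885, 0.466, 0.0], [0.466, 0.885, -0.0], [-0.0, -0.0, -1.0]]
force: [-0.2, -1.1, -3.4]
gripper_width: 0.149
```

Emit:
move_arm([
  [0, 0, 0.1, 0, 1],
  [0, 0, 0.2, 0, 1],
  [0, 0, 0.3, 0, 1],
])

```text
time_s: 10.4
tool_pos: [0.5002, -0.1913, 0.1862]
eef_rot: [[-0.885, 0.466, -0.0], [0.466, 0.885, -0.0], [-0.0, -0.0, -1.0]]
force: [0.3, 0.1, -3.3]
gripper_width: 0.154
```

Emit:
move_arm([
  [0, 0, 0.1, 0, 1],
  [0, 0, 0.2, 0, 1],
  [0, 0, 0.25, 0, 1],
])

```text
time_s: 10.65
tool_pos: [0.5002, -0.1912, 0.1837]
eef_rot: [[-0.885, 0.466, -0.0], [0.466, 0.885, 0.0], [0.0, -0.0, -1.0]]
force: [-0.1, 0.1, -3.8]
gripper_width: 0.15
```

Emit:
move_arm([
  [0, 0, 0.1, 0, 1],
  [0, 0, 0.2, 0, 1],
])

```text
time_s: 10.82
tool_pos: [0.5003, -0.1913, 0.1817]
eef_rot: [[-0.885, 0.466, 0.0], [0.466, 0.885, -0.0], [-0.0, -0.0, -1.0]]
force: [-0.3, -0.5, -3.7]
gripper_width: 0.154
```

Emit:
move_arm([
  [0, 0, 0.1, 0, 1],
  [0, 0, 0.2, 0, 1],
])

```text
time_s: 10.98
tool_pos: [0.5002, -0.1912, 0.1797]
eef_rot: [[-0.885, 0.466, 0.0], [0.466, 0.885, -0.0], [-0.0, -0.0, -1.0]]
force: [0.8, 0.4, -3.0]
gripper_width: 0.148
```

Emit:
move_arm([
  [0, 0, 0.1, 0, 1],
  [0, 0, 0.2, 0, 1],
])

```text
time_s: 11.15
tool_pos: [0.5002, -0.1912, 0.1777]
eef_rot: [[-0.885, 0.466, -0.0], [0.466, 0.885, 0.0], [0.0, -0.0, -1.0]]
force: [0.9, 0.2, -3.5]
gripper_width: 0.149
```

Emit:
move_arm([
  [0, 0, 0.05, 0, 1],
  [0, 0, 0.1, 0, 1],
  [0, 0, 0.15, 0, 1],
])

```text
time_s: 11.4
tool_pos: [0.5002, -0.1913, 0.1763]
eef_rot: [[-0.885, 0.466, 0.0], [0.466, 0.885, -0.0], [-0.0, -0.0, -1.0]]
force: [0.0, -0.5, -3.3]
gripper_width: 0.151
```

```bash
python3 - <<'E'
from h import *
o=st();im=arm.capture("side")[:,:,::-1];cv2.imwrite("pics/s5.png",im);big(im,220,90,310,200,6,"pics/s5c.png")
E
```

```text
t 11.4 pos [0.5002, -0.1913, 0.1763] q [0.126, 0.489, 0.173, 1.916, -0.12, 0.746, 1.453] F [0.04, -0.49, -3.34] M [-0.027, -0.082, 0.026] w 0.151 xyaw 152.2 R [[-0.885, 0.466, 0.0], [0.466, 0.885, -0.0], [-0.0, -0.0, -1.0]]
```

View pics/s5c.png

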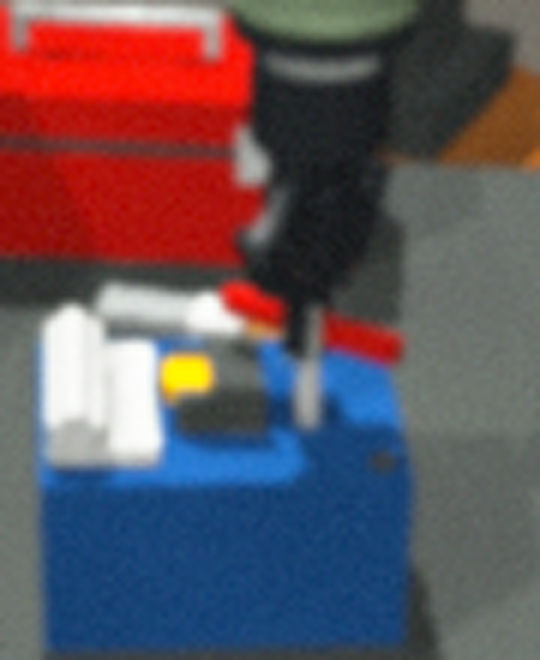

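Emit:
move_arm([
  [0, 0, 0.05, 0, 1],
  [0, 0, 0.1, 0, 1],
])

```text
time_s: 11.62
tool_pos: [0.5003, -0.1913, 0.1754]
eef_rot: [[-0.885, 0.466, 0.0], [0.466, 0.885, -0.0], [-0.0, 0.0, -1.0]]
force: [0.7, -0.3, 6.5]
gripper_width: 0.154
```

Emit:
move_arm([
  [0, 0, 0.05, 0, 1],
  [0, 0, 0.1, 0, 1],
])

```text
time_s: 11.78
tool_pos: [0.501, -0.1916, 0.1752]
eef_rot: [[-0.885, 0.466, 0.002], [0.466, 0.885, -0.001], [-0.002, 0.0, -1.0]]
force: [-2.2, 0.7, 18.8]
gripper_width: 0.149
```

Contact came at TCP z≈0.1757, with the socket underside at about 12 mm. That is below the lowest possible stem top (22 mm), so the socket is seated on the stem. I'll ease up slightly and start turning clockwise.

Emit:
move_arm([
  [0, 0, -0.1, 0, 1],
  [0, 0, -0.2, 0, 1],
  [0, 0, -0.2, 3, 1],
  [0, 0, -0.2, 6, 1],
  [0, 0, -0.2, 9, 1],
  [0, 0, -0.2, 12, 1],
  [0, 0, -0.2, 15, 1],
  [0, 0, -0.2, 15, 1],
])

```text
time_s: 12.45
tool_pos: [0.5003, -0.1912, 0.1763]
eef_rot: [[-0.732, 0.681, 0.0], [0.681, 0.732, -0.0], [-0.0, -0.0, -1.0]]
force: [0.7, -1.2, -1.9]
gripper_width: 0.154
```

```bash
python3 - <<'E'
from h import *
o=st();im=arm.capture("side")[:,:,::-1];cv2.imwrite("pics/s6.png",im);big(im,220,90,310,200,6,"pics/s6c.png")
im=arm.capture("wrist")[:,:,::-1];cv2.imwrite("pics/w6.png",im)
E
```

```text
t 12.45 pos [0.5003, -0.1912, 0.1763] q [0.074, 0.495, 0.245, 1.919, -0.17, 0.747, 1.237] F [0.67, -1.18, -1.91] M [-0.227, -0.25, 0.096] w 0.154 xyaw 137.07 R [[-0.732, 0.681, 0.0], [0.681, 0.732, -0.0], [-0.0, -0.0, -1.0]]
```

View pics/s6c.png

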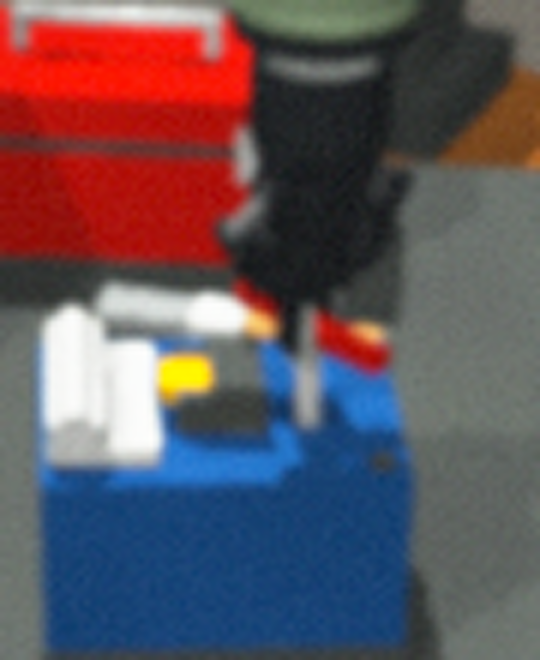

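View pics/w6.png

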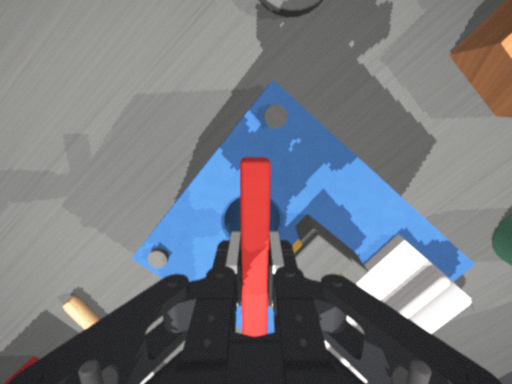

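The Mz moment is building and the bolt nose has started to move left in the side view. I'll continue.

Emit:
move_arm([
  [0, 0, 0, 4, 1],
  [0, 0, 0, 8, 1],
  [0, 0, 0, 12, 1],
  [0, 0, 0, 16, 1],
  [0, 0, 0, 20, 1],
  [0, 0, 0, 24, 1],
  [0, 0, 0, 28, 1],
  [0, 0, 0, 32, 1],
  [0, 0, 0, 35, 1],
  [0, 0, 0, 35, 1],
])

```text
time_s: 13.38
tool_pos: [0.5003, -0.1913, 0.1763]
eef_rot: [[-0.211, 0.978, 0.0], [0.978, 0.211, -0.0], [-0.0, 0.0, -1.0]]
force: [0.8, -2.4, -3.5]
gripper_width: 0.151
```

```bash
python3 - <<'E'
from h import *
o=st();im=arm.capture("side")[:,:,::-1];cv2.imwrite("pics/s7.png",im);big(im,220,90,310,200,6,"pics/s7c.png")
E
```

```text
t 13.38 pos [0.5003, -0.1913, 0.1763] q [-0.045, 0.518, 0.411, 1.925, -0.292, 0.757, 0.744] F [0.78, -2.39, -3.54] M [-0.548, -0.455, 0.072] w 0.151 xyaw 102.15 R [[-0.211, 0.978, 0.0], [0.978, 0.211, -0.0], [-0.0, 0.0, -1.0]]
```

View pics/s7c.png

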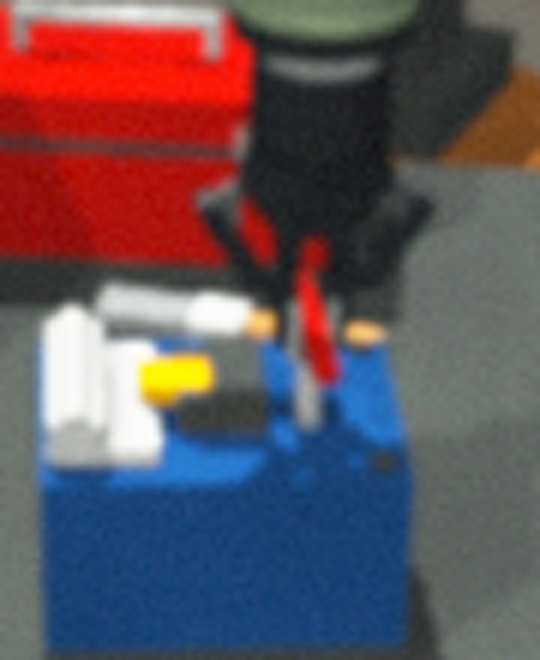

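The bolt is extending (nose from crop x≈162 to ≈140). I'll go on towards the stop, watching the torque.

Emit:
move_arm([
  [0, 0, 0, 3, 1],
  [0, 0, 0, 6, 1],
  [0, 0, 0, 9, 1],
  [0, 0, 0, 12, 1],
  [0, 0, 0, 12, 1],
])

```text
time_s: 13.85
tool_pos: [0.5003, -0.1914, 0.1763]
eef_rot: [[-0.004, 1.0, 0.0], [1.0, 0.004, -0.0], [-0.0, 0.0, -1.0]]
force: [0.6, -1.6, -3.7]
gripper_width: 0.152
```

```bash
python3 - <<'E'
from h import *
o=st()
E
```

```text
t 13.85 pos [0.5003, -0.1914, 0.1763] q [-0.085, 0.529, 0.468, 1.927, -0.335, 0.763, 0.578] F [0.61, -1.55, -3.74] M [-0.726, -0.462, 0.046] w 0.152 xyaw 90.22 R [[-0.004, 1.0, 0.0], [1.0, 0.004, -0.0], [-0.0, 0.0, -1.0]]
```

Emit:
move_arm([
  [0, 0, 0, 1.5, 1],
  [0, 0, 0, 3, 1],
  [0, 0, 0, 4, 1],
  [0, 0, 0, 4, 1],
])

```text
time_s: 14.18
tool_pos: [0.5002, -0.1913, 0.1763]
eef_rot: [[0.067, 0.998, 0.0], [0.998, -0.067, -0.0], [-0.0, 0.0, -1.0]]
force: [1.6, -2.3, -5.2]
gripper_width: 0.151
```

```bash
python3 - <<'E'
from h import *
o=st();im=arm.capture("side")[:,:,::-1];cv2.imwrite("pics/s8.png",im)
def nose(f):
    im=rd(f);h=hsv(im);m=((h[...,0]>18)&(h[...,0]<32)&(h[...,1]>150)&(h[...,2]>150));r=m[140:165,238:262];xs=np.where(r.any(0))[0]+238
    g=h[148:158,238:262,:].astype(float)
    return r.sum(),xs.min(),xs.max()
for n in("side0","s4","s5","s6","s7","s8"): print(n,nose(f"pics/{n}.png"))
E
```

```text
t 14.18 pos [0.5002, -0.1913, 0.1763] q [-0.098, 0.533, 0.488, 1.928, -0.35, 0.765, 0.521] F [1.61, -2.28, -5.21] M [-0.833, -0.506, 0.085] w 0.151 xyaw 86.17 R [[0.067, 0.998, 0.0], [0.998, -0.067, -0.0], [-0.0, 0.0, -1.0]]
side0 (np.int64(45), np.int64(247), np.int64(254))
s4 (np.int64(45), np.int64(247), np.int64(254))
s5 (np.int64(45), np.int64(247), np.int64(254))
s6 (np.int64(48), np.int64(247), np.int64(254))
s7 (np.int64(67), np.int64(244), np.int64(254))
s8 (np.int64(80), np.int64(242), np.int64(254))
```

Emit:
move_arm([
  [0, 0, 0, 1.5, 1],
  [0, 0, 0, 3, 1],
  [0, 0, 0, 4, 1],
  [0, 0, 0, 4, 1],
])

```text
time_s: 14.57
tool_pos: [0.5002, -0.1912, 0.1763]
eef_rot: [[0.137, 0.991, -0.0], [0.991, -0.137, -0.0], [-0.0, -0.0, -1.0]]
force: [1.7, -2.8, -4.4]
gripper_width: 0.15
```

```bash
python3 - <<'E'
from h import *
o=st()
E
```

```text
t 14.57 pos [0.5002, -0.1912, 0.1763] q [-0.112, 0.537, 0.507, 1.928, -0.366, 0.768, 0.465] F [1.71, -2.77, -4.41] M [-0.935, -0.456, 0.095] w 0.15 xyaw 82.11 R [[0.137, 0.991, -0.0], [0.991, -0.137, -0.0], [-0.0, -0.0, -1.0]]
```

Emit:
move_arm([
  [0, 0, 0, 1, 1],
  [0, 0, 0, 2, 1],
  [0, 0, 0, 3, 1],
  [0, 0, 0, 3, 1],
])

```text
time_s: 14.9
tool_pos: [0.5002, -0.1913, 0.1763]
eef_rot: [[0.189, 0.982, 0.0], [0.982, -0.189, -0.0], [-0.0, 0.0, -1.0]]
force: [1.5, -2.0, -3.7]
gripper_width: 0.151
```

```bash
cat >> h.py <<'E'
def nose(f):
    im=rd(f);h=hsv(im);m=((h[...,0]>18)&(h[...,0]<32)&(h[...,1]>150)&(h[...,2]>150));r=m[140:165,236:262];xs=np.where(r.any(0))[0]+236
    return r.sum(),xs.min(),xs.max()
E
python3 - <<'E'
from h import *
o=st();im=arm.capture("side")[:,:,::-1];cv2.imwrite("pics/s9.png",im)
print(nose("pics/s9.png"))
E
```

```text
t 14.9 pos [0.5002, -0.1913, 0.1763] q [-0.122, 0.54, 0.522, 1.929, -0.377, 0.77, 0.423] F [1.51, -2.04, -3.71] M [-0.933, -0.4, 0.141] w 0.151 xyaw 79.11 R [[0.189, 0.982, 0.0], [0.982, -0.189, -0.0], [-0.0, 0.0, -1.0]]
(np.int64(85), np.int64(241), np.int64(254))
```

Emit:
move_arm([
  [0, 0, 0, 1, 1],
  [0, 0, 0, 2, 1],
  [0, 0, 0, 2, 1],
])

```text
time_s: 15.2
tool_pos: [0.5002, -0.1912, 0.1763]
eef_rot: [[0.223, 0.975, -0.0], [0.975, -0.223, -0.0], [-0.0, -0.0, -1.0]]
force: [1.6, -2.4, -4.4]
gripper_width: 0.147
```

```bash
python3 - <<'E'
from h import *
o=st();im=arm.capture("side")[:,:,::-1];cv2.imwrite("pics/s10.png",im)
print(nose("pics/s10.png"))
E
```

```text
t 15.2 pos [0.5002, -0.1912, 0.1763] q [-0.128, 0.542, 0.531, 1.929, -0.385, 0.771, 0.396] F [1.59, -2.4, -4.39] M [-0.958, -0.421, 0.392] w 0.147 xyaw 77.12 R [[0.223, 0.975, -0.0], [0.975, -0.223, -0.0], [-0.0, -0.0, -1.0]]
(np.int64(86), np.int64(241), np.int64(254))
```

The yaw moment jumped to 0.39 N m, so this is probably the hard stop. One more degree to confirm.

Emit:
move_arm([
  [0, 0, 0, 0.7, 1],
  [0, 0, 0, 1.2, 1],
  [0, 0, 0, 1.2, 1],
])

```text
time_s: 15.5
tool_pos: [0.5002, -0.1912, 0.1763]
eef_rot: [[0.242, 0.97, -0.0], [0.97, -0.242, -0.0], [-0.0, -0.0, -1.0]]
force: [2.0, -3.6, -5.0]
gripper_width: 0.151
```

```bash
python3 - <<'E'
from h import *
o=st();im=arm.capture("side")[:,:,::-1];cv2.imwrite("pics/s11.png",im);big(im,220,90,310,200,6,"pics/s11c.png")
print(nose("pics/s11.png"))
E
```

```text
t 15.5 pos [0.5002, -0.1912, 0.1763] q [-0.132, 0.544, 0.537, 1.929, -0.389, 0.772, 0.38] F [2.02, -3.56, -4.99] M [-0.979, -0.395, 0.559] w 0.151 xyaw 75.97 R [[0.242, 0.97, -0.0], [0.97, -0.242, -0.0], [-0.0, -0.0, -1.0]]
(np.int64(85), np.int64(241), np.int64(254))
```

View pics/s11c.png

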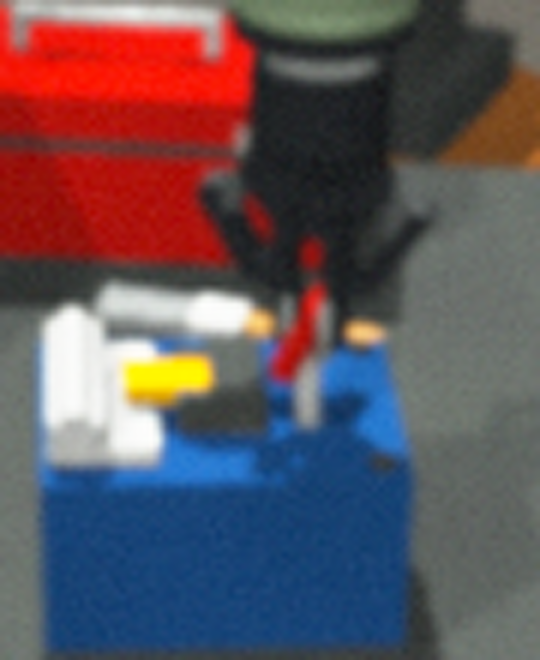

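The torque rises (0.14, 0.39, 0.56 N m) while the bolt nose stays at px column 241, so the bolt is against its hard stop. I'll unload the twist within the play, then check the forces before letting go.

Emit:
move_arm([
  [0, 0, 0, -1, 1],
  [0, 0, 0, -2, 1],
  [0, 0, 0.05, -3, 1],
  [0, 0, 0.05, -3, 1],
])

```text
time_s: 15.88
tool_pos: [0.5004, -0.1914, 0.176]
eef_rot: [[0.189, 0.982, 0.001], [0.982, -0.189, -0.0], [0.0, 0.001, -1.0]]
force: [1.0, -2.2, 0.3]
gripper_width: 0.152
```

```bash
python3 - <<'E'
from h import *
o=st()
E
```

```text
t 15.88 pos [0.5004, -0.1914, 0.176] q [-0.121, 0.54, 0.521, 1.929, -0.378, 0.769, 0.424] F [0.98, -2.15, 0.32] M [-0.874, -0.361, 0.062] w 0.152 xyaw 79.09 R [[0.189, 0.982, 0.001], [0.982, -0.189, -0.0], [0.0, 0.001, -1.0]]
```

Emit:
move_arm([
  [0, 0, 0, 0, 0.8],
  [0, 0, 0, 0, 0.7],
  [0, 0, 0, 0, 0.6],
  [0, 0, 0, 0, 0.5],
  [0, 0, 0, 0, 0.45],
  [0, 0, 0, 0, 0.45],
])

```text
time_s: 16.38
tool_pos: [0.5002, -0.1912, 0.1758]
eef_rot: [[0.191, 0.982, -0.0], [0.982, -0.191, 0.0], [0.0, -0.0, -1.0]]
force: [-0.4, -0.4, 0.2]
gripper_width: 0.549
```

Emit:
move_arm([
  [0, 0, -0.5, 0, 0.45],
  [0, 0, -1, 0, 0.45],
  [0, 0, -2, 0, 0.45],
  [0, 0, -3.5, 0, 0.45],
  [0, 0, -6, 0, 0.45],
  [0, 0, -9, 0, 0.45],
  [0, 0, -12, 0, 0.45],
  [0, 0, -15, 0, 0.45],
])

```text
time_s: 17.05
tool_pos: [0.4998, -0.1914, 0.3282]
eef_rot: [[0.191, 0.982, 0.0], [0.982, -0.191, -0.0], [-0.0, 0.0, -1.0]]
force: [0.3, 0.4, -0.8]
gripper_width: 0.553
```

```bash
python3 - <<'E'
from h import *
o=st();im=arm.capture("side")[:,:,::-1];cv2.imwrite("pics/s12.png",im);big(im,200,80,310,200,5,"pics/s12c.png")
print(nose("pics/s12.png"))
im=arm.capture("wrist")[:,:,::-1];cv2.imwrite("pics/w12.png",im)
E
```

```text
t 17.05 pos [0.4998, -0.1914, 0.3282] q [-0.222, 0.352, 0.636, 1.766, -0.232, 1.099, 0.298] F [0.3, 0.43, -0.79] M [0.022, 0.023, 0.027] w 0.553 xyaw 78.97 R [[0.191, 0.982, 0.0], [0.982, -0.191, -0.0], [-0.0, 0.0, -1.0]]
(np.int64(86), np.int64(241), np.int64(254))
```

View pics/s12c.png

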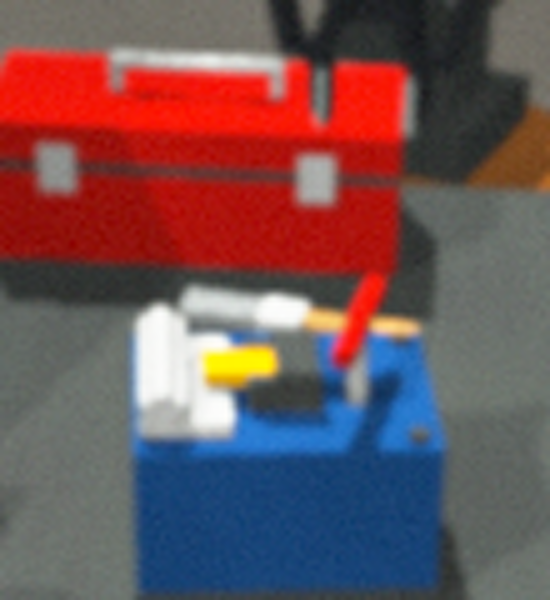

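View pics/w12.png

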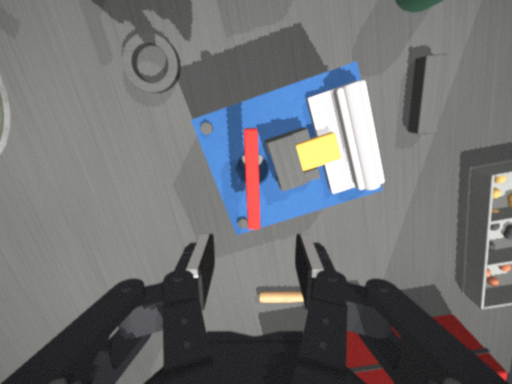

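The key stands upright in the shaft with its bar at wrist px (252,178), and the jaws are clear. I'll check the bolt travel numerically.

```bash
python3 - <<'E'
from h import *
o=arm.get_obs()
def yl(f,obs):
    h=hsv(rd(f));m=((h[...,0]>20)&(h[...,0]<34)&(h[...,1]>100)&(h[...,2]>160)).astype(np.uint8);m[:, :270]=0;m[:,360:]=0;m[:110]=0;m[200:]=0
    n,l,s,c=cv2.connectedComponentsWithStats(m);i=1+np.argmax(s[1:,4]);p=cv2.findNonZero((l==i).astype(np.uint8)).reshape(-1,2)
    W=np.array([onplane("wrist",q,.146,obs)[:2] for q in p]);a=np.radians(7.3);x=W@[np.cos(a),np.sin(a)];y=W@[-np.sin(a),np.cos(a)]
    e=np.array([.5003,-.1924])@[np.cos(a),np.sin(a)]
    return s[i],np.percentile(x-e,[1,50,99]),np.ptp(y)
o3=dict(eef_rot=[[-0.78,0.626,-0.001],[0.626,0.78,0],[0.001,0,-1]],tool_pos=[0.5646,-0.2404,0.3577])
print(yl("pics/w3.png",o3));print(yl("pics/w12.png",o))
im=arm.capture("top")[:,:,::-1];cv2.imwrite("pics/t12.png",im)
E
```

```text
(array([279, 127,  29,  31, 516], dtype=int32), array([0.05708613, 0.06913186, 0.08058747]), np.float64(0.03176136200809593))
(array([ 296,  133,   44,   38, 1068], dtype=int32), array([0.05650469, 0.07803658, 0.09983002]), np.float64(0.03197684065230724))
```

View pics/t12.png

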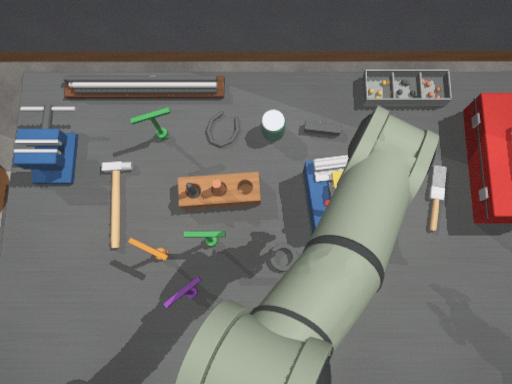

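The image travel comes out at 19.2 mm, short of 22 mm, so I'll cross-check with sub-pixel edges in the fixed side camera and with the key's final yaw.

```bash
python3 - <<'E'
from h import *
np.set_printoptions(linewidth=200)
def prof(f):
    im=rd(f).astype(float);g=np.clip(im[...,2]-im[...,0],0,None) # R-B yellowness
    return g
E0=prof("pics/side0.png");E1=prof("pics/s12.png")
for v in(150,151,152,153,154):
    print(v,E0[v,236:260].astype(int));print(v,E1[v,236:260].astype(int))
def edge(g,v):
    r=g[v,236:258];t=r.max()/2;i=np.where(r>t)[0][0];return 236+i-1+(t-r[i-1])/(r[i]-r[i-1])
a=np.radians(7.3);ax=np.array([np.cos(a),np.sin(a)])
for v in(150,151,152,153):
    e0,e1=edge(E0,v),edge(E1,v)
    for z in(.145,.15): 
        d=onplane("side",(e1,v),z)-onplane("side",(e0,v),z);print(v,e0,e1,z,d[:2]@ax)
o=arm.get_obs()
h=hsv(rd("pics/w12.png"));m=(((h[...,0]<6)|(h[...,0]>172))&(h[...,1]>150)&(h[...,2]>60)).astype(np.uint8);m[:,:235]=0;m[:,270:]=0;m[:115]=0;m[240:]=0
pts=cv2.findNonZero(m);print(cv2.boundingRect(pts));vx,vy,x0,y0=cv2.fitLine(pts,cv2.DIST_L2,0,.01,.01).ravel()
A,B=[onplane("wrist",(x0+vx/vy*(v-y0),v),.177,o) for v in(128,229)];d=A-B;print("bar mid",(A+B)/2,np.linalg.norm(d),"yaw",np.degrees(np.arctan2(d[1],d[0])))
big(rd("pics/w12.png"),225,110,385,240,5,"pics/w12c.png")
E
```

```text
150 [  2   2   1   1   0   1   2   0   0   0   3 119 195 246 255 255 255 235 158  57   2   1   0   0]
150 [  2   1   3  16  59 106 123 123 130 158 173 197 214 243 255 255 255 234 159  58   3   0   0   0]
151 [  1   2   1   1   1   1   1   0   0   0  29 167 255 255 255 255 255 255 202  89  15   0   0   0]
151 [  3   2   1  28  95 191 255 255 255 255 255 255 255 255 255 255 255 255 199  88  10   0   0   0]
152 [  0   1   3   1   1   0   1   1   0   0  45 185 255 255 255 255 255 255 220 108  18   0   0   1]
152 [  0   1   6  26  91 213 255 255 255 255 255 255 255 255 255 255 255 255 229 106  23   0   0   0]
153 [  2   1   3   1   1   0   0   1   0   0  48 189 255 255 255 255 255 255 216 105  18   0   0   4]
153 [  1   0   5  21  78 195 255 255 255 255 255 255 255 255 255 255 255 255 217 106  21   2   0   0]
154 [  1   1   2   1   1   1   1   0   0   0  28 162 249 221 195 191 189 182 149  75  13   2   1   0]
154 [  2   2   1  13  69 176 252 252 252 252 252 252 252 227 193 188 187 186 154  76  14   1   0   0]
150 247.11184210526315 243.64285714285714 0.145 0.011527268391106531
150 247.11184210526315 243.64285714285714 0.15 0.011441465650863535
151 246.71376811594203 240.33854166666666 0.145 0.021089043295939514
151 246.71376811594203 240.33854166666666 0.15 0.020932067884029067
152 246.58928571428572 240.29918032786884 0.145 0.02072199747805808
152 246.58928571428572 240.29918032786884 0.15 0.02056775415634462
153 246.56382978723406 240.42307692307693 0.145 0.020147787303911004
153 246.56382978723406 240.42307692307693 0.15 0.019997818091617502
(244, 129, 16, 100)
bar mid [ 0.49954123 -0.19118052  0.177     ] 0.10840540841407417 yaw 80.92811117696226
```

View pics/w12c.png

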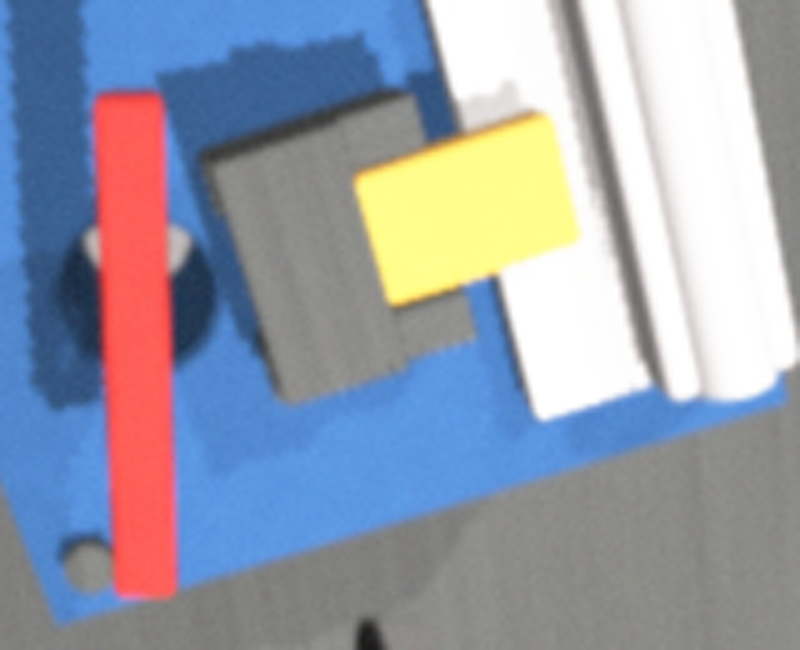

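```bash
python3 - <<'E'
from h import *
def edge(f):
    im=rd(f).astype(float);g=np.clip(im[...,2]-im[...,0],0,None);es=[]
    for v in(151,152,153):
        r=g[v,236:258];i=np.where(r>127)[0][0];es.append(236+i-1+(127-r[i-1])/(r[i]-r[i-1]))
    return np.round(es,2),round(float(np.mean(es)),2)
for n,t in(("side0",0),("s5",0),("s6",15),("s7",50),("s8",66),("s9",73),("s10",75),("s11",76.2),("s12",73)): print(n,t,edge(f"pics/{n}.png"))
E
```

```text
side0 0 (array([246.71, 246.59, 246.56]), 246.62)
s5 0 (array([246.7 , 246.58, 246.54]), 246.61)
s6 15 (array([246.15, 246.07, 246.05]), 246.09)
s7 50 (array([242.91, 242.81, 242.87]), 242.87)
s8 66 (array([241.12, 240.98, 241.12]), 241.07)
s9 73 (array([240.31, 240.3 , 240.41]), 240.34)
s10 75 (array([240.35, 240.29, 240.41]), 240.35)
s11 76.2 (array([240.34, 240.31, 240.44]), 240.36)
s12 73 (array([240.33, 240.3 , 240.42]), 240.35)
```

The bolt moved from about 9.7° to 72.5° of key turn, which is 62.8° or 1.096 rad. It then stayed at px 240.35 while the key turned 3° further, so it is on the 1.1 rad stop. The arm is clear, so I'm handing in.

```bash
python3 - <<'E'
from h import *
st();print(arm.close_job())
E
```

```text
t 17.2 pos [0.5008, -0.1916, 0.3285] q [-0.222, 0.352, 0.635, 1.766, -0.233, 1.096, 0.299] F [-0.12, 0.4, 0.32] M [0.054, 0.022, 0.001] w 0.552 xyaw 79.0 R [[0.191, 0.982, 0.004], [0.982, -0.191, -0.0], [0.0, 0.004, -1.0]]
the job is handed in; nothing more can be done
None
```

The job is handed in at 17.2 s: the lock bolt is home on its hard stop, and the T-key stands upright in the shaft with the gripper clear of it.

I took the red T-key from the stand and lined its socket up with the stem, whose angle showed in a wrist picture. I lowered the key gently, and the highest force I read was about 19 N. It seated with the socket underside at about 12 mm. I then turned it clockwise to the stop, eased off the twist, let go and raised the gripper.

**Last checks:**
- **Bolt at the stop:** the bolt followed the key over about 62.8° (1.096 rad). It then stayed still over the last 3° of turn while the torque rose to 0.56 N m.
- **Key and surroundings:** the side and wrist views show the key upright. In the last top view nothing else appears to have moved, though the arm hid part of the bench.
- **Disagreement:** bolt travel measured straight from the pictures came out at about 19 to 21 mm instead of 22 mm. I put this down to pixel and edge error, because the torque, the turned angle and the bolt standing still all agree that it is at the stop.

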